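Set the mirror glass in a fretwork frame

TASK

The fretwork frame lies face down, with its round mirror glass loose on its back beside the recess. Using the fingertips only, gently nudge the glass along the frame and over the edge of the recess until it drops in and lies flat, fully home, then swing both wooden turn buttons in over it so that each points at the middle of the glass. Never pick up or lift the glass, do not force it, and leave the sanding block, the glue bottle and the phone where they are.

Things in the scene. Friction and masses are not known exactly. Their poses are not given: they have to be found in the camera images.
- frame: Fixed plywood mirror frame lying face down: 176 mm (its x) by 370 mm (its y; scalloped ends 26 mm beyond) by 14 mm thick, small fretted holes near the long edges. Origin at the centre of its underside, upper face 14 mm above it; x points away from the robot, y to its left, but for its yaw. In its middle a round recess 94 mm across, 7.5 mm deep, floored by a ledge round a 56 mm opening.
- recess (a point): Centre of the round recess, level with the frame's upper face. Axes as the frame's.
- mirror: Loose round mirror glass, grey painted back up, 90 mm across, 6 mm thick, about 95 g. Origin at the centre of its underside. Starts flat on the frame's upper face, its centre 98 to 118 mm from the recess's centre along the frame's +y or -y and up to 12 mm across. Fully home, its top is 1.5 mm below the upper face, with 2 mm of play all round.
- near_button (a joint): Angle of the wooden turn button at the recess's -x side (frame axes): 0 when it points at the middle of the recess, positive counter-clockwise from above. Starts turned aside at +1.6 to +2.2, clear of the glass's way; turns past 0 (range -2.6 to 2.6), has no stop at 0 and stays where it is left. Stiff screw, about 0.035 N m.
- far_button (a joint): The same for the turn button at the frame's +x side of the recess; also starts at +1.6 to +2.2.
- near_button_screw (a point): Screw (pivot axis) of the near button, at the button's top, 61 mm from the recess's centre. The button is a wooden bar 14 mm wide, underside 1 mm and top 10 mm above the frame's upper face; it reaches 29 mm from this axis to its rounded tip and 15 mm the other way.
- far_button_screw (a point): The same for the far button, 61 mm from the recess's centre on the +x side; same bar.
- near_button_tip (a point): Rounded tip of the near button, level with its top.
- far_button_tip (a point): Rounded tip of the far button, level with its top.
- sanding_block: Bystander: loose cork sanding block 36 x 62 x 26 mm standing on the frame's upper face on the other side of the recess from the glass, roughly as far from it. Origin at the centre of its underside.
- glue: Bystander: glue bottle 52 mm across and 150 mm tall standing on the table to the left of the frame. Origin at the centre of its underside.
- phone: Bystander: phone 74 x 152 x 9 mm lying on the table to the right of the frame. Origin at the centre of its underside.
There are look-alikes about, which are no part of the job. Of the things like the mirror, leave any that is blue or red; of the rest the smaller one is meant.

How it is judged:
By the outcome, as a careful person would: the job done as asked, in the order asked, and still so for the second after the job is handed in, with the robot touching nothing.
It also fails if it takes over 69 s, if anything falls off the work surface, if the arm or the gripper's body presses on something with over 40 N, if the wrist force passes 120 N, or if a joint passes its speed limit or range.

ROBOT

A 6-joint arm with a two-finger parallel gripper is mounted at the origin on the work surface. World frame = base frame: x ahead of the robot, y to its left, z up, the work surface at z = 0. Lengths are in mm, angles in rad, forces in N, time in s.
With the tool pointing down it reaches from about 350 to 875 mm from the base axis. Payload 4.2 kg.
Tool frame: the origin (TCP) lies midway between the tips of the shut fingers; the grasp point (between the pads) lies 19 mm behind it (arm.tcp_to_grasp is the distance from the TCP to the grasp point, in mm); z points along the fingers, y is the line along which they close (so a half turn about z gives the same grasp; the last joint's range is limited). The gripper opens to 85 mm and grips with 20 to 120 N. Pads are 22 mm wide; open, the fingers measure 114 mm over their backs; the gripper's body (76 mm by 85 mm) begins 54 mm behind the grasp point. The pads swing forward as they close: fully open they stand 13 mm farther back than shut.
Start: joints at [1.592, 0.385, 0.008, 0, -1.194, -0.259], TCP at [147.197, 607.398, 231.312] pointing down, gripper open.
Joint ranges: [-3.14, 3.14], [-1.21, 2.06], [-1.07, 1.41], [-3.16, 2.05], [-2.99, -0.16], [-3.1, 3.1]. Speed limits (rad/s): [2.79, 2.79, 3.14, 3.14, 3.14, 3.14].

INTERFACE

Orientations are given as a unit quaternion [x, y, z, w].
In Python, from bench import arm, imaging, job, models gives the robot as it stands.
- The arm moves only by the tool arm_command, never from a script. Its argument "rows" is a list of rows, each an object with "grip": the opening, from 0 (shut) to 1 (fully open); "linear": the shift along the tool's x, y, z in mm, a list of three; "rot": the turn, a rotation vector about the tool's x, y, z in rad, a list of three. In form: [{"grip": grip, "linear": [tx, ty, tz], "rot": [rx, ry, rz]}, ...]. A call has 1 to 10 rows; each row is the pose to reach, as a shift and turn from the pose commanded when the call began, along the tool's axes at that moment; what a row does not reach only later rows make up. A row lasts 1/8 s, in which the tool goes at most 62.5 mm and 10.7 degrees, less where a joint would pass 70% of its speed; a pose out of reach is approached as far as the arm can. A call with a gripper value outside its range is refused whole. The fingers move at their own pace and stop on an object; the grip force is fixed at half the most. Time passes only in rows, so rows that repeat a pose let the fingers close. It gives the time, the measured TCP pose, the force, the opening and the grip force at its end, in the units of the state.
- arm.read_state(): the state, without advancing time (a new reading comes with each control period).
- imaging.get_image(name): name is "scene" or "top" or "wrist"; returns a dict with "frame" (384x512x3 uint8, red, green, blue), "fx", "fy", "cx", "cy" (pixels), "k1" (the pictures are not rectified: a ray, as slopes to the right and down, at radius r is drawn at 1 + k1 r^2 times it, then the intrinsics apply), "extrinsics" (4x4, takes a point from world to camera coordinates); the wrist camera has in their place "T_tool_cam" (4x4, takes a point from camera to tool coordinates, whose origin is the TCP and whose axes are the flange's). Camera axes: x right, y down, z forward; pixel columns grow to the right and rows downward; lengths in mm; the calibration is good to about 2 mm. A picture is of the moment at which its call begins: read the wrist's pose just before it. There is no depth.
- job.job_done(): hands the job in; it is judged then, once.
Trained networks look in a picture, given as the dict that the camera call returned (one of the last four; its "shot" number tells which), for a name from the list of things; names that differ only in an ending like _2 or _b are one class to them, and where a whole thing is asked for, a point or a joint stands for the part that bears it (a point fixed in the world has none). Each returns a list of dicts, best first, with "score" (0 to 1); they miss things now and then, are a little off and sometimes report something else, mostly with a low value. They report only what shows in the picture. A call takes as long as a camera call. They do not tell look-alikes from the thing itself.
- models.spot_in(picture, query): "rect" ([left, top, right, bottom] in pixels, round what is visible of it).
- models.tip_of(picture, query): "pixel" ([column, row] in pixels: a listed point, or the origin of a listed thing).
The state is a dict: "clock": time; "joints": joint angles; "joint_vel": joint speeds; "joint_efforts": joint torques, N m; "position": TCP position; "ee_rot": TCP orientation; "contact_force": force on the tool from outside, world axes, zero at the start; "wrist_torque": the same for the moment, N m; "gripper_width": finger opening in mm; "grasp_force": force on a finger pad.
Only numpy, scipy, OpenCV 4.12 (cv2) and the standard library are available. Lean on these libraries where they do the work, as an engineer would, in place of code of your own. Each camera call takes 0.05 s, during which the arm holds its last target. There are 200 camera calls.

## Working session

There is one attempt and no reset: what is moved stays moved. The work goes in short steps, Python scripts to look and compute and a tool call to move; the robot and the scene stay as the last step left them, time stands still between calls to the robot, and variables do not carry over. Pictures are saved under pics/ and viewed, at most 10 in all, crops included, and the job is handed in when it is done.

Besides the shell and the picture viewer there is one more tool, called after "Emit:" as a command line: name --argument value ..., lists and objects as JSON in quotes. arm_command: Moves the arm, as the interface text tells. Its arguments: {"type":"object","properties":{"rows":{"type":"array"}},"required":["rows"]}

```bash
mkdir -p pics; cat > h.py <<'E'
import numpy as np, cv2
from scipy.spatial.transform import Rotation as R
from bench import arm, imaging, job, models
def T_tool():
    s=arm.read_state(); T=np.eye(4); T[:3,:3]=R.from_quat(s["ee_rot"]).as_matrix(); T[:3,3]=s["position"]; return T
def shot(name):
    T=T_tool(); p=imaging.get_image(name)
    p["c2w"]=T@np.array(p["T_tool_cam"]) if name=="wrist" else np.linalg.inv(np.array(p["extrinsics"]))
    return p
def world(p,px,z):
    d=np.array([(px[0]-p["cx"])/p["fx"],(px[1]-p["cy"])/p["fy"]]); u=d.copy()
    for _ in range(20): u=d/(1+p["k1"]*(u@u))
    r=p["c2w"][:3,:3]@np.array([u[0],u[1],1]); o=p["c2w"][:3,3]
    return o+r*(z-o[2])/r[2]
def save(p,fn,crop=None,scale=1):
    f=p["frame"][:,:,::-1]
    if crop: f=f[crop[1]:crop[3],crop[0]:crop[2]]
    cv2.imwrite("pics/"+fn,cv2.resize(f,None,fx=scale,fy=scale,interpolation=cv2.INTER_CUBIC))
def clean(p): return {k:v for k,v in p.items() if k!="c2w"}
E
python3 - <<'E'
from h import *
s=arm.read_state(); print(s["position"],s["ee_rot"],s["clock"],T_tool()[:3,:3].round(3).tolist())
p=shot("top"); save(p,"top.png",scale=1.5)
for q in ["mirror","frame","recess","near_button_screw","far_button_screw","near_button_tip","far_button_tip","sanding_block","glue","phone"]:
    z={"mirror":14,"frame":0,"sanding_block":14,"glue":0,"phone":0,"recess":14}.get(q,24)
    print(q,[(np.round(d["pixel"]),round(d["score"],2),world(p,d["pixel"],z)[:2].round(1)) for d in models.tip_of({k:v for k,v in p.items() if k!="c2w"},q)][:4])
E
```

```text
[147.07749745 606.83649101 230.20063398] [ 9.92926998e-01 -1.18721201e-01 -8.16101681e-05  1.11650042e-03] 0.0 [[0.972, -0.236, -0.0], [-0.236, -0.972, -0.002], [0.0, 0.002, -1.0]]
mirror [(array([110., 235.]), 0.71, array([348.9, 455.1])), (array([ 98., 149.]), 0.69, array([602.6, 507. ])), (array([183., 265.]), 0.61, array([263.9, 238.7])), (array([224., 142.]), 0.6, array([626.5, 128.3]))]
frame []
recess [(array([261., 158.]), 0.82, array([578.1,  18.5]))]
near_button_screw [(array([252., 176.]), 0.72, array([522.9,  41.9]))]
far_button_screw [(array([268., 138.]), 0.91, array([638.1,  -3.6]))]
near_button_tip [(array([241., 173.]), 0.6, array([533.2,  75.9]))]
far_button_tip [(array([277., 138.]), 0.56, array([638. , -29.8]))]
sanding_block [(array([296., 170.]), 0.8, array([543.5, -84.4]))]
glue [(array([127., 185.]), 0.94, array([497.9, 418.7]))]
phone [(array([430., 177.]), 0.87, array([ 530.3, -479.6]))]
```

View pics/top.png

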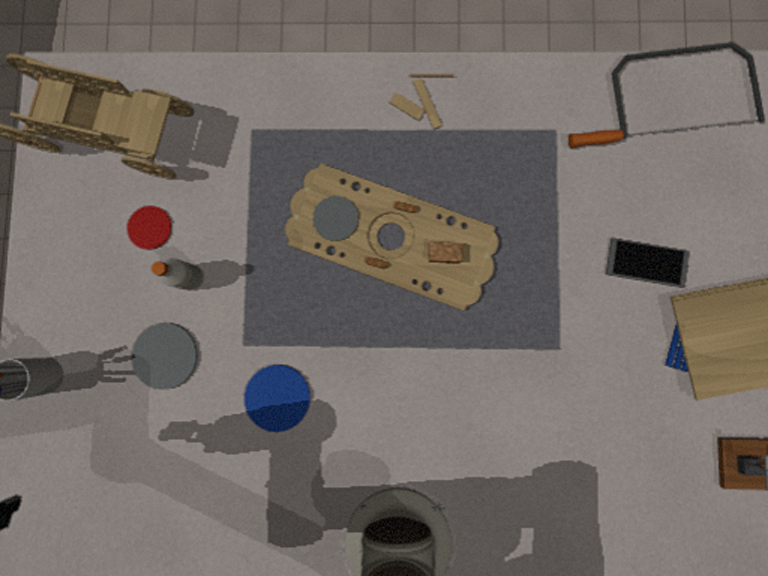

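The grey discs are at (110,235), the larger one on the table, and (224,142), the smaller one on the frame. The red one is at (98,149) and the blue at (183,265). The smaller grey one on the frame, at (224,142), fits the description. I'll go above it and confirm with a crop.

Emit:
arm_command --rows '[{"grip":0.5,"linear":[60,50,-40],"rot":[0,0,0]},{"grip":0.5,"linear":[110,90,-70],"rot":[0,0,0]},{"grip":0.5,"linear":[160,130,-100],"rot":[0,0,0]},{"grip":0.5,"linear":[210,170,-130],"rot":[0,0,0]},{"grip":0.5,"linear":[260,210,-130],"rot":[0,0,0]},{"grip":0.5,"linear":[310,250,-130],"rot":[0,0,0]},{"grip":0.5,"linear":[360,290,-130],"rot":[0,0,0]},{"grip":0.5,"linear":[410,330,-130],"rot":[0,0,0]},{"grip":0.5,"linear":[450,370,-130],"rot":[0,0,0]},{"grip":0.5,"linear":[450,370,-130],"rot":[0,0,0]}]'

```text
clock: 1.8
position: [498.3, 139.6, 361.6]
ee_rot: [0.993, -0.119, 0.0, -0.0]
contact_force: [0.6, 0.5, -0.3]
gripper_width: 42.3
grasp_force: 0.0
```

```bash
python3 - <<'E'
from h import *
s=arm.read_state(); print(s["position"],np.round(s["joints"],2),s["clock"],T_tool()[:3,:3].round(3).tolist())
p=shot("wrist"); save(p,"w1.png",scale=1.5); print(np.round(p["T_tool_cam"],3).tolist(), p["fx"])
for q in ["mirror","recess","near_button_screw","far_button_screw","near_button_tip","far_button_tip","sanding_block"]:
    z={"mirror":14,"sanding_block":14,"recess":14}.get(q,24)
    print(q,[(np.round(d["pixel"]),round(d["score"],2),world(p,d["pixel"],z)[:2].round(1)) for d in models.tip_of({k:v for k,v in p.items() if k!="c2w"},q)][:3])
E
```

```text
[498.31023019 139.6206587  361.57928196] [ 0.59  0.13 -0.01  0.   -1.42  0.74] 1.8 [[0.972, -0.237, 0.001], [-0.237, -0.972, 0.0], [0.0, -0.0, -1.0]]
[[0.0, -0.966, -0.26, 65.515], [1.0, 0.0, 0.0, 0.764], [-0.0, -0.26, 0.966, -141.654], [0.0, 0.0, 0.0, 1.0]] 300.65232441229506
mirror [(array([ 18., 140.]), 0.72, array([593.4, 500.9])), (array([102., 265.]), 0.69, array([351.5, 453.3])), (array([243.,  70.]), 0.64, array([612.8, 126.2]))]
recess [(array([314.,  69.]), 0.72, array([587. ,  20.6]))]
near_button_screw [(array([310., 114.]), 0.82, array([524. ,  41.1]))]
far_button_screw [(array([322.,  24.]), 0.77, array([643.1,   1.6]))]
near_button_tip [(array([287., 113.]), 0.75, array([534.9,  74.3])), (array([ 97., 185.]), 0.18, array([495., 403.]))]
far_button_tip [(array([345.,  24.]), 0.79, array([635.4, -30.5]))]
sanding_block [(array([386.,  74.]), 0.97, array([554.2, -84.4]))]
```

View pics/w1.png

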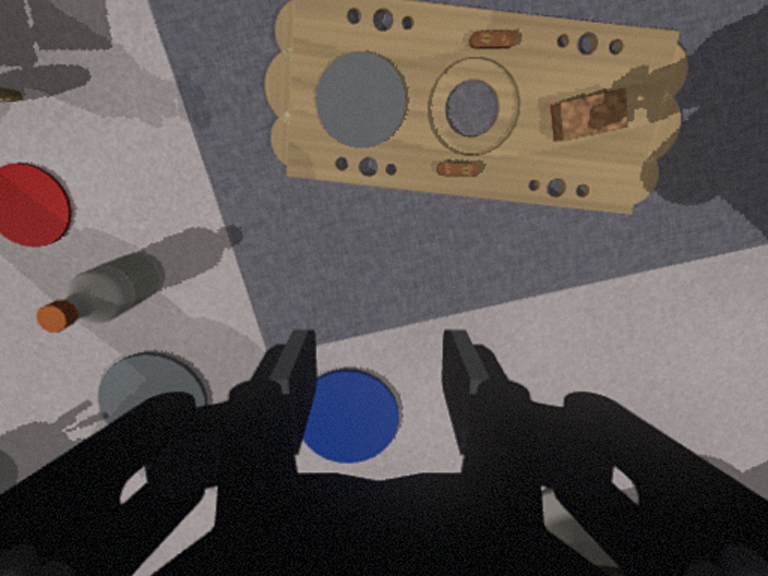

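Emit:
arm_command --rows '[{"grip":0.5,"linear":[15,-2,10],"rot":[0,0,0.17]},{"grip":0.5,"linear":[30,-4,20],"rot":[0,0,0.34]},{"grip":0.5,"linear":[45,-6,30],"rot":[0,0,0.51]},{"grip":0.5,"linear":[60,-8,40],"rot":[0,0,0.68]},{"grip":0.5,"linear":[75,-10,50],"rot":[0,0,0.85]},{"grip":0.5,"linear":[90,-12,60],"rot":[0,0,1.02]},{"grip":0.5,"linear":[105,-14,60],"rot":[0,0,1.2]},{"grip":0.5,"linear":[118,-16,60],"rot":[0,0,1.37]},{"grip":0.5,"linear":[118,-16,60],"rot":[0,0,1.54]},{"grip":0.5,"linear":[118,-16,60],"rot":[0,0,1.708]}]'

```text
clock: 3.45
position: [615.6, 131.0, 301.2]
ee_rot: [-0.561, 0.828, 0.0, -0.0]
contact_force: [-0.4, 0.9, 0.0]
gripper_width: 42.7
grasp_force: 0.0
```

Emit:
arm_command --rows '[{"grip":0.5,"linear":[0,0,0],"rot":[0,0,0]},{"grip":0.5,"linear":[0,0,0],"rot":[0,0,0]}]'

```text
clock: 3.7
position: [615.6, 130.3, 301.4]
ee_rot: [-0.564, 0.826, 0.0, 0.0]
contact_force: [-0.4, 0.7, 0.7]
gripper_width: 42.6
grasp_force: 0.0
```

```bash
cat >> h.py <<'E'
Q=["mirror","recess","near_button_screw","far_button_screw","near_button_tip","far_button_tip"]
def look(p,qs=Q,zz={}):
    o={}
    for q in qs:
        z=zz.get(q,{"mirror":14,"sanding_block":14,"recess":14}.get(q,24))
        r=[(np.round(d["pixel"]),round(d["score"],2),world(p,d["pixel"],z)[:2].round(1)) for d in models.tip_of(clean(p),q)][:2]
        print(q,r); o[q]=r[0][2] if r else None
    return o
E
python3 - <<'E'
from h import *
s=arm.read_state(); print(s["position"],np.round(s["joints"],2),s["clock"],T_tool()[:3,:2].round(3).tolist())
p=shot("wrist"); save(p,"w2.png",scale=1.5); look(p)
E
```

```text
[615.57770291 130.28581607 301.42723459] [ 0.47  0.36  0.14 -0.   -1.35 -0.84] 3.7 [[-0.363, -0.932], [-0.932, 0.363], [-0.0, -0.0]]
mirror [(array([252., 154.]), 0.91, array([617.9, 134.7])), (array([506., 131.]), 0.81, array([278.6, 233.3]))]
recess []
near_button_screw [(array([293.,  65.]), 0.97, array([525.8,  43.7]))]
far_button_screw [(array([199.,  70.]), 0.96, array([642. ,   4.4]))]
near_button_tip [(array([290.,  89.]), 0.95, array([538.6,  70.2]))]
far_button_tip [(array([196.,  39.]), 0.69, array([629.8, -29.8]))]
```

View pics/w2.png

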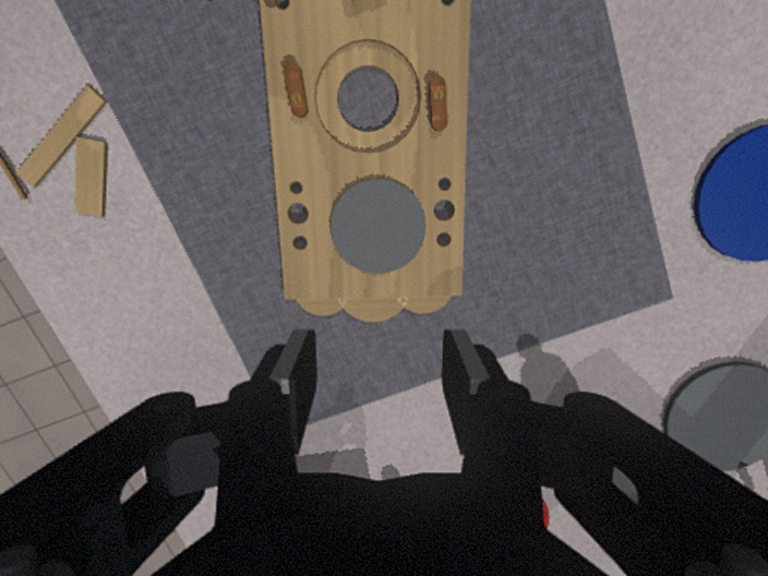

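The picture shows the small grey glass on the frame at (378,225) in the 1.5x view, with the recess at (367,95). The buttons are at (295,88), which is the far one, and (438,100), the near one. This confirms the glass is the right one. Next I'll measure it precisely.

```bash
python3 - <<'E'
from h import *
p=shot("wrist"); f=p["frame"].astype(int)
g=(abs(f[:,:,0]-f[:,:,2])<22); m=np.zeros(g.shape,np.uint8); m[105:190,205:300]=g[105:190,205:300]
m=cv2.morphologyEx(m,cv2.MORPH_OPEN,np.ones((5,5),np.uint8))
n,l,st,c=cv2.connectedComponentsWithStats(m); i=1+np.argmax(st[1:,4]); print(st[i],c[i])
G=world(p,c[i],20)[:2]; print("glass",G)
pts=np.array([world(p,q[0],20)[:2] for q in cv2.findContours((l==i).astype(np.uint8),0,1)[0][0]]); print("diam",cv2.minEnclosingCircle(pts.astype(np.float32)))
d=look(p,Q[2:]); ns,fs=d[Q[2]],d[Q[3]]; 
C=(ns+fs)/2; x=(fs-ns)/np.linalg.norm(fs-ns); y=np.array([-x[1],x[0]])
print("recess",C,world(p,(244.7,63.3),14)[:2],"yaw",np.arctan2(x[1],x[0]),"glass in frame",(G-C)@x,(G-C)@y)
for a,b,s in((Q[4],Q[2],1),(Q[5],Q[3],-1)):
    v=d[a]-d[b]; print(a,"angle",np.arctan2(s*v@y,s*v@x),np.linalg.norm(v))
# frame edges -> yaw
m=((f[:,:,0]-f[:,:,2])>25).astype(np.uint8); cs=cv2.findContours(m,0,2)[0]
for name in ("l","r"):
    P=[]
    for r in range(60,180,4):
        k=np.where(m[r,165:325])[0]+165
        P.append(world(p,(k[0]-.5 if name=="l" else k[-1]+.5,r),14)[:2])
    vx,vy,x0,y0=cv2.fitLine(np.array(P,np.float32),cv2.DIST_HUBER,0,.01,.01).ravel(); print(name,"yaw from edge",np.arctan2(-vx,vy)if vy>0 else np.arctan2(vx,-vy),(np.array([x0,y0])-C)@x)
E
```

```text
[ 221  119   63   64 3154] [251.95466075 150.60367787]
glass [616.00034332 128.09065015]
diam ((616.392578125, 129.21812438964844), 45.20438003540039)
near_button_screw [(array([292.,  62.]), 0.68, array([525.5,  39.8]))]
far_button_screw [(array([198.,  68.]), 0.93, array([641.6,   0.7]))]
near_button_tip [(array([291.,  87.]), 0.65, array([536.4,  67.7]))]
far_button_tip [(array([193.,  41.]), 0.61, array([634.5, -29.9]))]
recess [583.55  20.25] [582.66161616  17.0371109 ] yaw -0.3248481180570378 glass in frame -3.665780230660957 112.5575082387306
near_button_tip angle 1.5231974096712593 29.95363083167047
far_button_tip angle 1.667652564674977 31.412895441203762
l yaw from edge -0.3477432 90.70589643454369
r yaw from edge -0.3493602 -86.90954655083698
```

Emit:
arm_command --rows '[{"grip":0.5,"linear":[-20,1,0],"rot":[0,0,-0.04]},{"grip":0.5,"linear":[-40,2,40],"rot":[0,0,-0.079]},{"grip":0.5,"linear":[-60,3.6,80],"rot":[0,0,-0.079]},{"grip":0.5,"linear":[-60,3.6,130],"rot":[0,0,-0.079]},{"grip":0.5,"linear":[-60,3.6,180],"rot":[0,0,-0.079]},{"grip":0.5,"linear":[-60,3.6,225],"rot":[0,0,-0.079]},{"grip":0.5,"linear":[-60,3.6,250],"rot":[0,0,-0.079]},{"grip":0.5,"linear":[-60,3.6,271],"rot":[0,0,-0.079]},{"grip":0.5,"linear":[-60,3.6,271],"rot":[0,0,-0.079]},{"grip":0.5,"linear":[-60,3.6,271],"rot":[0,0,-0.079]}]'

```text
clock: 5.55
position: [635.3, 187.6, 31.1]
ee_rot: [-0.596, 0.803, -0.0, 0.001]
contact_force: [-0.1, 0.7, 0.9]
gripper_width: 42.9
grasp_force: 0.0
```

```bash
python3 - <<'E'
from h import *
s=arm.read_state(); print(s["position"],np.round(s["joints"],2),T_tool()[:3,:2].round(3).tolist(),s["contact_force"])
p=shot("wrist"); save(p,"w3.png",scale=1.5)
p=shot("scene"); save(p,"s3.png",scale=1.5)
E
```

```text
[635.30167983 187.55126006  31.09757376] [ 0.53  0.63 -0.12  0.   -0.82 -0.83] [[-0.291, -0.957], [-0.957, 0.291], [-0.001, -0.001]] [-0.09454185  0.6884216   0.86563562]
```

View pics/w3.png

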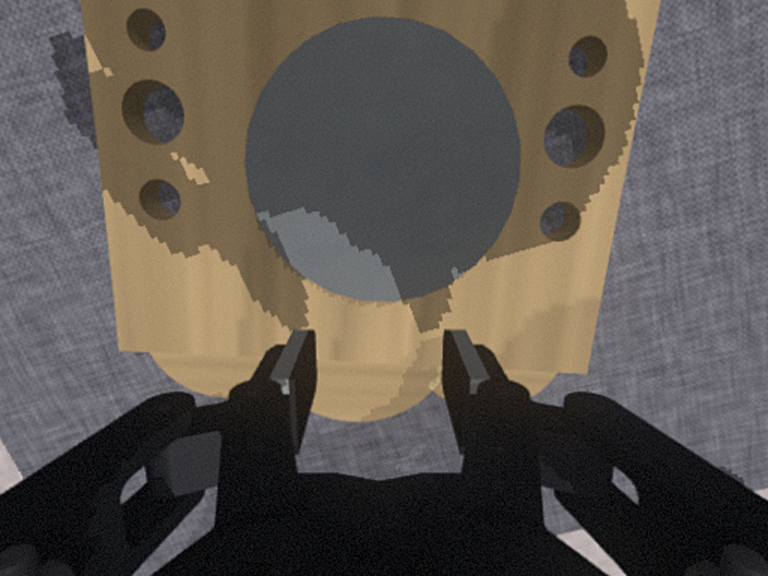

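Fingers (315 and 443) straddle the glass's centre line (about 383). I'll lower them and feel for the frame.

Emit:
arm_command --rows '[{"grip":0.5,"linear":[0,0,5],"rot":[0,0,0]},{"grip":0.5,"linear":[0,0,9],"rot":[0,0,0]},{"grip":0.5,"linear":[0,0,11],"rot":[0,0,0]},{"grip":0.5,"linear":[0,0,12],"rot":[0,0,0]},{"grip":0.5,"linear":[0,0,12],"rot":[0,0,0]}]'

```text
clock: 6.28
position: [634.4, 186.7, 18.2]
ee_rot: [-0.595, 0.804, -0.0, -0.0]
contact_force: [-0.1, 0.2, -0.7]
gripper_width: 42.8
grasp_force: 0.0
```

Emit:
arm_command --rows '[{"grip":0.5,"linear":[0,0,1],"rot":[0,0,0]},{"grip":0.5,"linear":[0,0,2],"rot":[0,0,0]},{"grip":0.5,"linear":[0,0,2],"rot":[0,0,0]}]'

```text
clock: 6.65
position: [634.4, 186.7, 16.2]
ee_rot: [-0.595, 0.804, 0.0, -0.0]
contact_force: [0.9, -0.3, -0.3]
gripper_width: 43.2
grasp_force: 0.0
```

Emit:
arm_command --rows '[{"grip":0.5,"linear":[0,0,1],"rot":[0,0,0]},{"grip":0.5,"linear":[0,0,2],"rot":[0,0,0]},{"grip":0.5,"linear":[0,0,2],"rot":[0,0,0]}]'

```text
clock: 7.02
position: [634.5, 186.8, 15.3]
ee_rot: [-0.595, 0.804, -0.0, 0.0]
contact_force: [-1.6, -0.8, 4.9]
gripper_width: 42.8
grasp_force: 2.6
```

Emit:
arm_command --rows '[{"grip":0.5,"linear":[0,0,-2.2],"rot":[0,0,0]},{"grip":0.5,"linear":[0,0,-2.2],"rot":[0,0,0]},{"grip":0.5,"linear":[5,0,-2.2],"rot":[0,0,0]},{"grip":0.5,"linear":[9,0,-2.2],"rot":[0,0,0]},{"grip":0.5,"linear":[12,0,-2.2],"rot":[0,0,0]},{"grip":0.5,"linear":[15,0,-2.2],"rot":[0,0,0]},{"grip":0.5,"linear":[18,0,-2.2],"rot":[0,0,0]},{"grip":0.5,"linear":[21,0,-2.2],"rot":[0,0,0]},{"grip":0.5,"linear":[24,0,-2.2],"rot":[0,0,0]},{"grip":0.5,"linear":[27,0,-2.2],"rot":[0,0,0]}]'

```text
clock: 8.28
position: [626.5, 160.7, 16.5]
ee_rot: [-0.595, 0.804, -0.0, 0.0]
contact_force: [0.5, 0.8, -0.8]
gripper_width: 42.4
grasp_force: 0.2
```

Emit:
arm_command --rows '[{"grip":0.5,"linear":[3,0,0],"rot":[0,0,0]},{"grip":0.5,"linear":[6,0,0],"rot":[0,0,0]},{"grip":0.5,"linear":[9,0,0],"rot":[0,0,0]},{"grip":0.5,"linear":[12,0,0],"rot":[0,0,0]},{"grip":0.5,"linear":[15,0,0],"rot":[0,0,0]},{"grip":0.5,"linear":[18,0,0],"rot":[0,0,0]},{"grip":0.5,"linear":[21,0,0],"rot":[0,0,0]},{"grip":0.5,"linear":[24,0,0],"rot":[0,0,0]},{"grip":0.5,"linear":[27,0,0],"rot":[0,0,0]},{"grip":0.5,"linear":[27,0,0],"rot":[0,0,0]}]'

```text
clock: 9.52
position: [618.6, 134.7, 16.5]
ee_rot: [-0.595, 0.804, -0.0, -0.0]
contact_force: [-0.5, 0.4, -1.0]
gripper_width: 42.8
grasp_force: 0.0
```

```bash
python3 - <<'E'
from h import *
s=arm.read_state(); print(s["position"],s["contact_force"])
p=shot("wrist"); save(p,"w4.png",scale=1.5); look(p)
print("rec px by eye later")
E
```

```text
[618.6003395  134.73871975  16.53638152] [-0.54483888  0.42727284 -1.01424119]
mirror [(array([252., 139.]), 0.81, array([604.2,  87.1]))]
recess []
near_button_screw []
far_button_screw []
near_button_tip [(array([405.,  47.]), 0.66, array([533.3,  68.8]))]
far_button_tip []
rec px by eye later
```

View pics/w4.png

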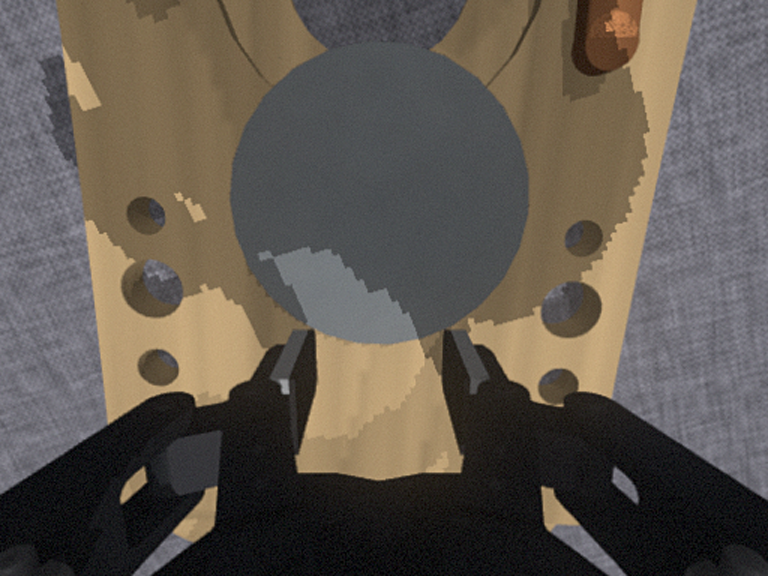

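The glass is centred (380) on the recess axis (about 380). I'll keep pushing straight.

Emit:
arm_command --rows '[{"grip":0.5,"linear":[3,0,0],"rot":[0,0,0]},{"grip":0.5,"linear":[6,0,0],"rot":[0,0,0]},{"grip":0.5,"linear":[9,0,0],"rot":[0,0,0]},{"grip":0.5,"linear":[12,0,0],"rot":[0,0,0]},{"grip":0.5,"linear":[15,0,0],"rot":[0,0,0]},{"grip":0.5,"linear":[18,0,0],"rot":[0,0,0]},{"grip":0.5,"linear":[21,0,0],"rot":[0,0,0]},{"grip":0.5,"linear":[24,0,0],"rot":[0,0,0]},{"grip":0.5,"linear":[27,0,0],"rot":[0,0,0]},{"grip":0.5,"linear":[30,0,0],"rot":[0,0,0]}]'

```text
clock: 11.12
position: [609.9, 106.1, 16.5]
ee_rot: [-0.595, 0.804, 0.0, -0.0]
contact_force: [-0.0, 0.4, -0.4]
gripper_width: 42.5
grasp_force: 0.2
```

Emit:
arm_command --rows '[{"grip":0.5,"linear":[3,0,0],"rot":[0,0,0]},{"grip":0.5,"linear":[6,0,0],"rot":[0,0,0]},{"grip":0.5,"linear":[9,0,0],"rot":[0,0,0]},{"grip":0.5,"linear":[12,0,0],"rot":[0,0,0]},{"grip":0.5,"linear":[15,0,0],"rot":[0,0,0]},{"grip":0.5,"linear":[18,0,0],"rot":[0,0,0]},{"grip":0.5,"linear":[21,0,0],"rot":[0,0,0]},{"grip":0.5,"linear":[24,0,0],"rot":[0,0,0]},{"grip":0.5,"linear":[27,0,0],"rot":[0,0,0]},{"grip":0.5,"linear":[30,0,0],"rot":[0,0,0]}]'

```text
clock: 12.38
position: [601.3, 77.6, 16.6]
ee_rot: [-0.595, 0.804, -0.0, 0.0]
contact_force: [0.9, 0.3, 0.6]
gripper_width: 42.6
grasp_force: 0.4
```

```bash
python3 - <<'E'
from h import *
s=arm.read_state(); print(s["position"],s["contact_force"])
p=shot("wrist"); save(p,"w5.png",scale=1.5); look(p)
E
```

```text
[601.28456549  77.55161377  16.63110356] [0.93533055 0.27053428 0.56308755]
mirror [(array([251., 138.]), 0.95, array([587.4,  29.3]))]
recess []
near_button_screw [(array([395., 127.]), 0.65, array([525.3,  42.1]))]
far_button_screw [(array([110., 110.]), 0.66, array([641.5,  -1. ]))]
near_button_tip [(array([386., 191.]), 0.71, array([534.5,  70. ]))]
far_button_tip [(array([96., 34.]), 0.82, array([634.5, -29.7]))]
```

View pics/w5.png

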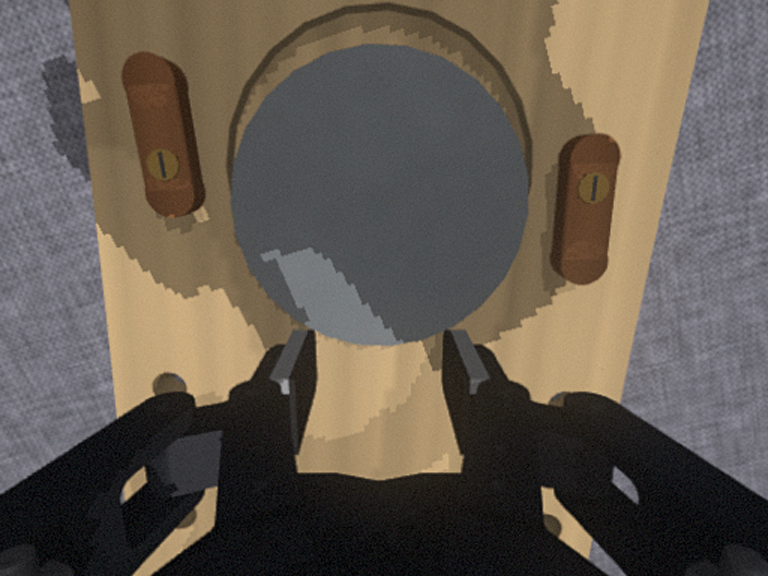

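It is well aligned, with about 11 mm to go.

Emit:
arm_command --rows '[{"grip":0.5,"linear":[2,0,0],"rot":[0,0,0]},{"grip":0.5,"linear":[4,0,0],"rot":[0,0,0]},{"grip":0.5,"linear":[6,0,0],"rot":[0,0,0]},{"grip":0.5,"linear":[7.5,0,0],"rot":[0,0,0]},{"grip":0.5,"linear":[9,0,0],"rot":[0,0,0]},{"grip":0.5,"linear":[10,0,0],"rot":[0,0,0]},{"grip":0.5,"linear":[11,0,0],"rot":[0,0,0]},{"grip":0.5,"linear":[11,0,0],"rot":[0,0,0]}]'

```text
clock: 13.72
position: [597.9, 67.1, 16.5]
ee_rot: [-0.595, 0.804, 0.0, -0.0]
contact_force: [0.3, -0.1, 0.3]
gripper_width: 42.8
grasp_force: 0.0
```

```bash
python3 - <<'E'
from h import *
s=arm.read_state(); print(s["position"],s["contact_force"])
p=shot("wrist"); save(p,"w6.png",scale=1.5); look(p)
E
```

```text
[597.94167606  67.08069085  16.50341873] [ 0.28463302 -0.0511066   0.26041986]
mirror [(array([252., 146.]), 0.67, array([584.5,  22.9]))]
recess []
near_button_screw [(array([392., 152.]), 0.68, array([525.3,  42.2]))]
far_button_screw [(array([112., 138.]), 0.78, array([6.425e+02, 1.000e-01]))]
near_button_tip [(array([384., 214.]), 0.56, array([534.2,  70.4]))]
far_button_tip [(array([99., 62.]), 0.68, array([634.4, -30.1]))]
```

View pics/w6.png

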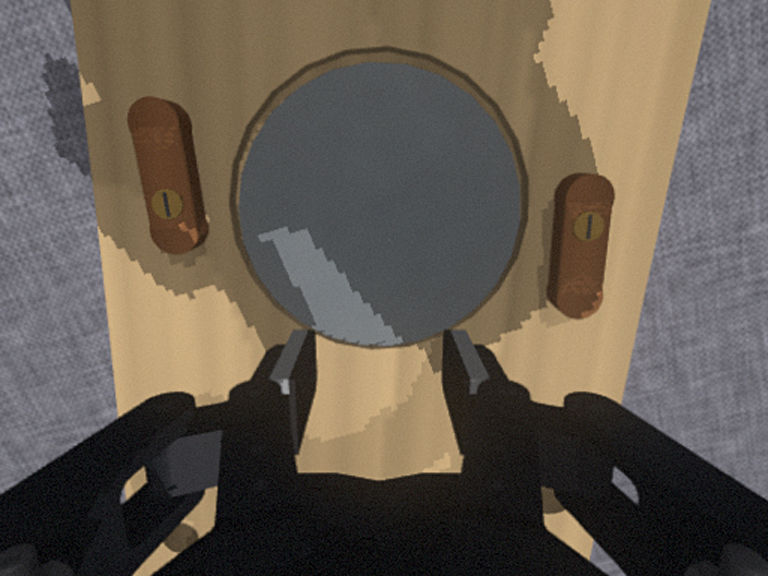

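The glass has dropped in: its visible width shrank from 298 to 282 px, which matches the expected 7.5 mm drop, and it is ringed evenly by the recess. Now the near button.

Emit:
arm_command --rows '[{"grip":0.5,"linear":[-4,0,0],"rot":[0,0,0]},{"grip":0.5,"linear":[-5,0,-10],"rot":[0,0,0]},{"grip":0.3,"linear":[-5,0,-35],"rot":[0,0,0]},{"grip":0.3,"linear":[10,25,-45],"rot":[0,0,0]},{"grip":0.3,"linear":[25,50,-45],"rot":[0,0,0]},{"grip":0.3,"linear":[25.4,61.4,-45],"rot":[0,0,0]},{"grip":0.3,"linear":[25.4,61.4,-40],"rot":[0,0,0]},{"grip":0.3,"linear":[25.4,61.4,-40],"rot":[0,0,0]},{"grip":0.3,"linear":[25.4,61.4,-40],"rot":[0,0,0]}]'

```text
clock: 15.2
position: [532.6, 61.0, 56.2]
ee_rot: [-0.595, 0.804, -0.0, -0.0]
contact_force: [-0.6, -0.4, 0.1]
gripper_width: 25.7
grasp_force: 0.0
```

```bash
python3 - <<'E'
from h import *
s=arm.read_state(); print(s["position"],s["gripper_width"],T_tool()[:3,:2].round(3).tolist())
p=shot("wrist"); save(p,"w7.png",scale=1.5); look(p,["mirror"]+Q[2:],{"mirror":6.5})
E
```

```text
[532.64778678  60.99104597  56.20991126] 25.698434160313628 [[-0.292, -0.957], [-0.957, 0.292], [0.0, -0.0]]
mirror [(array([155., 175.]), 0.56, array([587.5,  22.5]))]
near_button_screw [(array([254., 185.]), 0.6, array([526.6,  43.3]))]
far_button_screw [(array([ 40., 172.]), 0.93, array([643.5,  -0.7]))]
near_button_tip [(array([250., 231.]), 0.94, array([537.2,  70.8])), (array([253., 183.]), 0.54, array([526.6,  41.7]))]
far_button_tip [(array([ 40., 173.]), 0.25, array([ 6.438e+02, -5.000e-01]))]
```

View pics/w7.png

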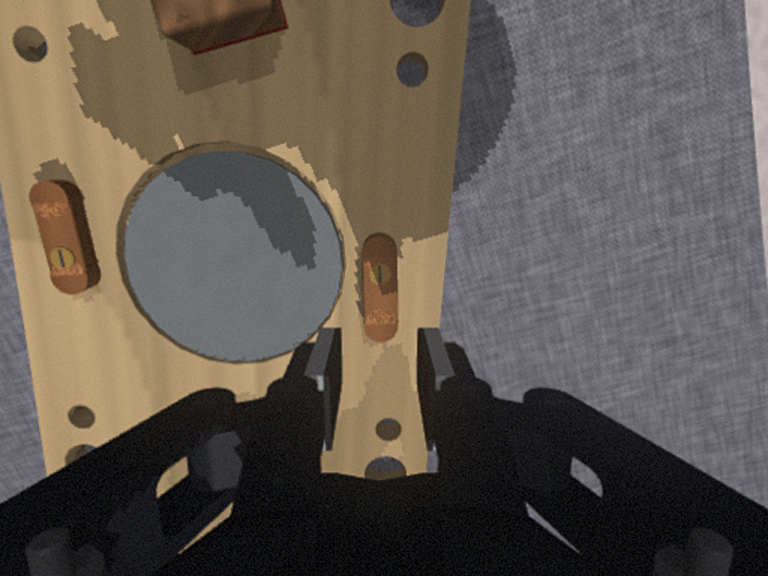

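The fingers (341 and 418) straddle the near button bar (about 380), and the glass lies flush. Next I'll descend and swing.

Emit:
arm_command --rows '[{"grip":0.3,"linear":[0,0,12],"rot":[0,0,0]},{"grip":0.3,"linear":[0,0,24],"rot":[0,0,0]},{"grip":0.3,"linear":[0,0,32],"rot":[0,0,0]},{"grip":0.3,"linear":[0,0,37],"rot":[0,0,0]},{"grip":0.24,"linear":[0,0,37],"rot":[0,0,0]},{"grip":0.24,"linear":[0,0,37],"rot":[0,0,0]}]'

```text
clock: 16.25
position: [532.1, 60.9, 19.7]
ee_rot: [-0.595, 0.804, -0.0, 0.0]
contact_force: [-0.0, -0.5, 0.7]
gripper_width: 19.9
grasp_force: 0.0
```

Emit:
arm_command --rows '[{"grip":0.24,"linear":[0.3,-3.2,0],"rot":[0,0,0.16]},{"grip":0.24,"linear":[1,-6.4,0],"rot":[0,0,0.32]},{"grip":0.24,"linear":[2.3,-9.3,0],"rot":[0,0,0.48]},{"grip":0.24,"linear":[4,-12.1,0],"rot":[0,0,0.64]},{"grip":0.24,"linear":[6.1,-14.5,0],"rot":[0,0,0.8]},{"grip":0.24,"linear":[8.6,-16.5,0],"rot":[0,0,0.96]},{"grip":0.24,"linear":[11.4,-18.2,0],"rot":[0,0,1.12]},{"grip":0.24,"linear":[14.4,-19.4,0],"rot":[0,0,1.28]},{"grip":0.24,"linear":[17.6,-20,0],"rot":[0,0,1.44]},{"grip":0.24,"linear":[21.3,-20.2,0],"rot":[0,0,1.623]}]'

```text
clock: 17.5
position: [545.5, 35.0, 20.0]
ee_rot: [0.176, 0.984, 0.001, 0.001]
contact_force: [0.2, 2.1, 0.3]
gripper_width: 20.7
grasp_force: 0.8
```

Emit:
arm_command --rows '[{"grip":0.24,"linear":[0,0,0],"rot":[0,0,0]},{"grip":0.18,"linear":[0,0,0],"rot":[0,0,0]},{"grip":0.18,"linear":[0,0,0],"rot":[0,0,0]},{"grip":0.18,"linear":[0,0,0],"rot":[0,0,0]}]'

```text
clock: 18.0
position: [545.9, 34.9, 20.0]
ee_rot: [0.173, 0.985, 0.0, 0.001]
contact_force: [2.7, 1.2, 0.4]
gripper_width: 15.7
grasp_force: 1.1
```

```bash
python3 - <<'E'
from h import *
s=arm.read_state(); print(s["position"],s["gripper_width"],s["contact_force"],T_tool()[:3,:2].round(3).tolist(),np.round(s["joints"],2))
p=shot("wrist"); save(p,"w8.png",scale=1.5); look(p,["mirror"]+Q[2:],{"mirror":6.5})
E
```

```text
[545.89987627  34.90350005  19.96824912] 15.652385274145281 [2.68305618 1.22196744 0.40200178] [[-0.94, 0.34], [0.34, 0.94], [-0.002, 0.001]] [ 0.36  0.5  -0.43  0.   -0.64 -2.28]
mirror [(array([252., 293.]), 0.95, array([585.7,  19.6]))]
near_button_screw [(array([252., 202.]), 0.55, array([527.1,  40.8]))]
far_button_screw []
near_button_tip [(array([252., 259.]), 0.76, array([555.7,  30.1]))]
far_button_tip []
```

The near button is at about 0 (measured −0.01). On to the far one.

Emit:
arm_command --rows '[{"grip":0.3,"linear":[0,0,0],"rot":[0,0,0]},{"grip":0.3,"linear":[0,0,0],"rot":[0,0,0]},{"grip":0.3,"linear":[0,0,-15],"rot":[0,0,0]},{"grip":0.3,"linear":[0,0,-38],"rot":[0,0,0]},{"grip":0.3,"linear":[-20,-4,-38],"rot":[0,0,-0.17]},{"grip":0.3,"linear":[-40,-8,-38],"rot":[0,0,-0.34]},{"grip":0.3,"linear":[-60,-12,-38],"rot":[0,0,-0.51]},{"grip":0.3,"linear":[-80,-16,-38],"rot":[0,0,-0.68]},{"grip":0.3,"linear":[-103.7,-20,-38],"rot":[0,0,-0.85]},{"grip":0.3,"linear":[-103.7,-20,-38],"rot":[0,0,-1.02]}]'

```text
clock: 19.55
position: [636.9, -20.6, 58.4]
ee_rot: [-0.332, 0.943, -0.0, 0.001]
contact_force: [0.2, 1.1, -0.4]
gripper_width: 25.4
grasp_force: 0.0
```

Emit:
arm_command --rows '[{"grip":0.3,"linear":[0,0,0],"rot":[0,0,-0.17]},{"grip":0.3,"linear":[0,0,0],"rot":[0,0,-0.34]},{"grip":0.3,"linear":[0,0,0],"rot":[0,0,-0.5]},{"grip":0.3,"linear":[0,0,0],"rot":[0,0,-0.65]},{"grip":0.3,"linear":[0,0,0],"rot":[0,0,-0.65]},{"grip":0.3,"linear":[0,0,0],"rot":[0,0,-0.65]}]'

```text
clock: 20.3
position: [635.6, -19.7, 58.0]
ee_rot: [-0.613, 0.79, -0.0, 0.0]
contact_force: [0.4, -0.0, -0.6]
gripper_width: 26.0
grasp_force: 0.0
```

```bash
python3 - <<'E'
from h import *
s=arm.read_state(); print(s["position"],s["gripper_width"],T_tool()[:3,:2].round(3).tolist(),np.round(s["joints"],2))
p=shot("wrist"); save(p,"w9.png",scale=1.5); look(p,["mirror"]+Q[2:],{"mirror":6.5})
E
```

```text
[635.63044761 -19.74051695  58.04667496] 26.04892157734302 [[-0.248, -0.969], [-0.969, 0.248], [-0.0, -0.0]] [ 0.22  0.56 -0.17  0.   -0.84 -0.47]
mirror [(array([339., 245.]), 0.81, array([584.1,  24.3]))]
near_button_screw [(array([444., 266.]), 0.64, array([524.9,  45.4]))]
far_button_screw [(array([251., 244.]), 0.98, array([6.418e+02, 3.000e-01]))]
near_button_tip [(array([395., 258.]), 0.75, array([554.1,  32.2]))]
far_button_tip [(array([252., 198.]), 0.57, array([633.5, -29.5]))]
```

View pics/w9.png

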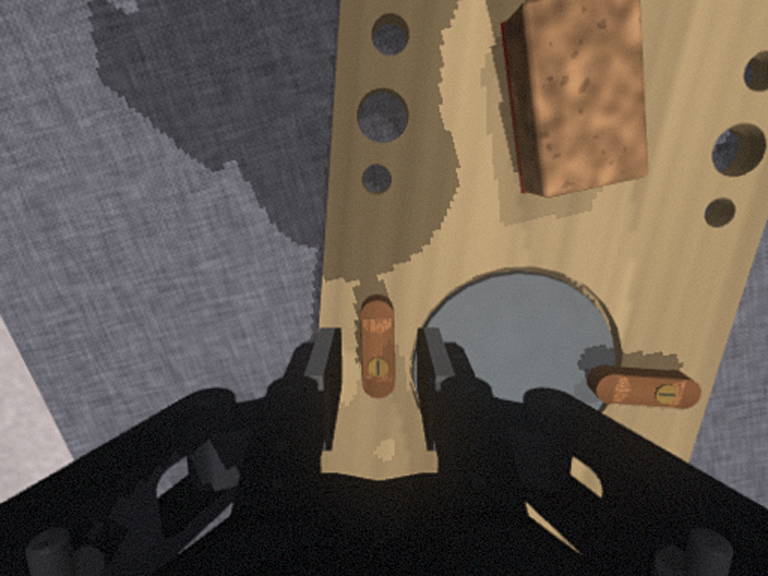

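Fingers (341 and 418) straddle the far bar (about 377). The near button points at the glass. Next I'll descend and swing the far one.

Emit:
arm_command --rows '[{"grip":0.3,"linear":[0,0,12],"rot":[0,0,0]},{"grip":0.3,"linear":[0,0,24],"rot":[0,0,0]},{"grip":0.3,"linear":[0,0,33],"rot":[0,0,0]},{"grip":0.3,"linear":[0,0,38],"rot":[0,0,0]},{"grip":0.24,"linear":[0,0,38],"rot":[0,0,0]},{"grip":0.24,"linear":[0,0,38],"rot":[0,0,0]}]'

```text
clock: 21.35
position: [636.0, -19.7, 19.8]
ee_rot: [-0.614, 0.789, -0.0, 0.0]
contact_force: [-0.4, -0.8, -1.2]
gripper_width: 20.8
grasp_force: 0.0
```

Emit:
arm_command --rows '[{"grip":0.24,"linear":[-0.3,3.4,0],"rot":[0,0,0.165]},{"grip":0.24,"linear":[-1.2,6.7,0],"rot":[0,0,0.33]},{"grip":0.24,"linear":[-2.6,9.9,0],"rot":[0,0,0.495]},{"grip":0.24,"linear":[-4.6,12.8,0],"rot":[0,0,0.66]},{"grip":0.24,"linear":[-7,15.3,0],"rot":[0,0,0.825]},{"grip":0.24,"linear":[-10,17.3,0],"rot":[0,0,0.99]},{"grip":0.24,"linear":[-13.2,18.9,0],"rot":[0,0,1.155]},{"grip":0.24,"linear":[-16.6,20,0],"rot":[0,0,1.32]},{"grip":0.24,"linear":[-20,20.4,0],"rot":[0,0,1.49]},{"grip":0.24,"linear":[-23.2,20.2,0],"rot":[0,0,1.669]}]'

```text
clock: 22.6
position: [622.2, 7.6, 20.2]
ee_rot: [0.176, 0.984, 0.0, 0.001]
contact_force: [1.0, -1.8, -0.1]
gripper_width: 20.5
grasp_force: 0.7
```

Emit:
arm_command --rows '[{"grip":0.24,"linear":[0,0,0],"rot":[0,0,0]},{"grip":0.18,"linear":[0,0,0],"rot":[0,0,0]},{"grip":0.18,"linear":[0,0,0],"rot":[0,0,0]},{"grip":0.18,"linear":[0,0,0],"rot":[0,0,0]},{"grip":0.3,"linear":[0,0,0],"rot":[0,0,0]},{"grip":0.3,"linear":[0,0,0],"rot":[0,0,0]},{"grip":0.3,"linear":[0,0,-15],"rot":[0,0,0]},{"grip":0.3,"linear":[0,0,-40],"rot":[0,0,0]},{"grip":0.3,"linear":[0,0,-90],"rot":[0,0,0]},{"grip":0.3,"linear":[0,0,-140],"rot":[0,0,0]}]'

```text
clock: 23.85
position: [621.8, 7.8, 162.0]
ee_rot: [0.173, 0.985, 0.0, 0.0]
contact_force: [1.2, -0.2, 0.8]
gripper_width: 25.6
grasp_force: 0.0
```

Emit:
arm_command --rows '[{"grip":0.3,"linear":[-30,0,-50],"rot":[0,0,0]},{"grip":0.3,"linear":[-60,0,-90],"rot":[0,0,0]},{"grip":0.3,"linear":[-60,0,-90],"rot":[0,0,0]},{"grip":0.3,"linear":[-60,0,-90],"rot":[0,0,0]}]'

```text
clock: 24.35
position: [677.5, -12.6, 249.4]
ee_rot: [0.173, 0.985, 0.0, -0.0]
contact_force: [0.1, 0.3, 0.5]
gripper_width: 25.8
grasp_force: 0.0
```

```bash
python3 - <<'E'
from h import *
s=arm.read_state(); print(s["position"],s["clock"],np.round(s["joints"],2))
p=shot("wrist"); save(p,"w10.png",[80,60,480,360],scale=2)
for k in range(3):
    if k: p=shot("wrist")
    d=look(p,["mirror"]+Q[2:]+["sanding_block"],{"mirror":6.5})
    ns,fs=d[Q[2]],d[Q[3]]
    for t,b in((Q[4],Q[2]),(Q[5],Q[3])):
        if d[t] is not None and d[b] is not None: v=(d[t]-d[b])*(1 if b==Q[2] else -1); print(t,np.arctan2(v[1],v[0])+.348)
    if ns is not None and fs is not None: print("yaw",np.arctan2(*(fs-ns)[::-1]))
E
```

```text
[677.51412325 -12.55425035 249.37632048] 24.35 [ 0.22  0.47  0.18 -0.   -1.29 -2.14]
mirror [(array([252.,  77.]), 0.63, array([587.2,  18.4]))]
near_button_screw []
far_button_screw [(array([251., 128.]), 0.7, array([642.5,  -2.2]))]
near_button_tip [(array([251.,  44.]), 0.83, array([555.1,  28.8]))]
far_button_tip [(array([251.,  97.]), 0.82, array([608.8,   9.8])), (array([252., 128.]), 0.36, array([642. ,  -1.7]))]
sanding_block [(array([156.,  76.]), 0.81, array([548.6, -87.5]))]
far_button_tip 0.005916262386122473
mirror [(array([254.,  74.]), 0.74, array([585.3,  21.8]))]
near_button_screw [(array([250.,  13.]), 0.58, array([526.4,  38.5]))]
far_button_screw [(array([252., 128.]), 0.87, array([642.6,  -1.6]))]
near_button_tip [(array([251.,  46.]), 0.77, array([557.4,  28.4]))]
far_button_tip [(array([253., 101.]), 0.73, array([613.7,  10.6]))]
sanding_block [(array([155.,  75.]), 0.76, array([547.6, -88.7]))]
near_button_tip 0.03303886601247574
far_button_tip -0.05145023262767345
yaw -0.33229814368134675
mirror [(array([252.,  76.]), 0.74, array([587.1,  18.7]))]
near_button_screw [(array([252.,  11.]), 0.57, array([526.4,  41.4]))]
far_button_screw [(array([253., 128.]), 0.88, array([ 6.435e+02, -1.000e-01]))]
near_button_tip [(array([249.,  42.]), 0.57, array([553. ,  27.4]))]
far_button_tip [(array([252.,  99.]), 0.87, array([612.3,   9.7]))]
sanding_block [(array([156.,  75.]), 0.75, array([548.1, -87. ]))]
near_button_tip -0.13647792903702288
far_button_tip 0.043655811245418785
yaw -0.3405874300004738
```

View pics/w10.png

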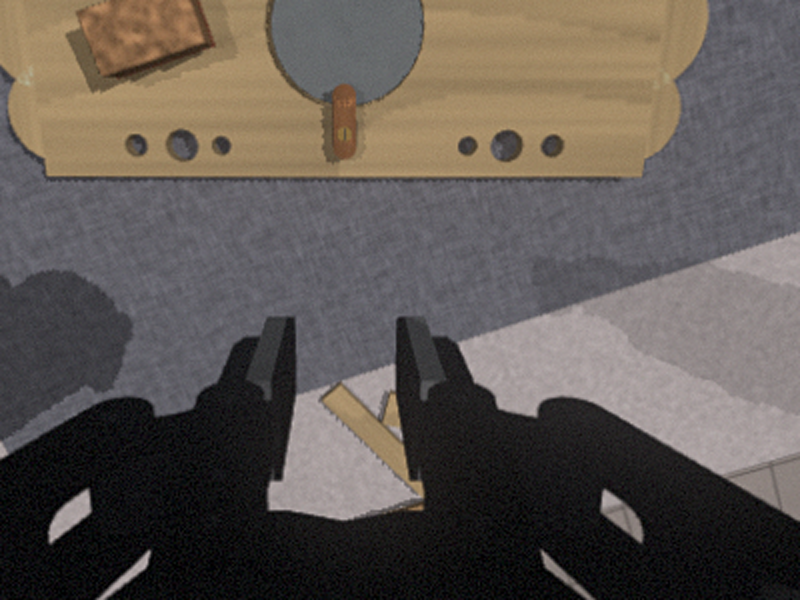

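The far button at (344,120) in the crop points at the glass centre (about 346,30). Both buttons measure about 0 within noise, the glass is flush, and the robot is clear. I'm handing it in.

```bash
python3 -c "
from h import *
print(job.job_done())"
```

```text
the job is handed in; nothing more can be done
None
```

The job is handed in: the glass was nudged along the frame into the recess and lies flat, and both turn buttons point at its middle to within measurement noise, with nothing else touched.

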